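# Clamp a heat sink with the ratchet lever of a bench vise

### The arm

A 7-joint arm with a two-finger parallel gripper is mounted at the origin on the work surface. World frame = base frame: x ahead of the robot, y to its left, z up, the work surface at z = 0. Lengths are in m, angles in rad, forces in N, time in s.
With the tool pointing down it reaches from about 0.35 to 0.9 m from the base axis. Payload 8.1 kg.
Tool frame: the origin (TCP) lies between the finger pads; the fingertips stand 11 mm ahead of it and the grasp point (between the pads) lies 8 mm behind it; z points along the fingers, y is the line along which they close (so a half turn about z gives the same grasp; the last joint's range is limited). The gripper opens to 92 mm and grips with 3 to 60 N. Pads are 19 mm wide; open, the fingers measure 130 mm over their backs; the gripper's body (75 mm by 190 mm) begins 47 mm behind the grasp point.
Start: joints at [-0.103, 0.434, 0.025, 1.573, -0.012, 1.134, -0.075], TCP at [0.625, -0, 0.216] pointing down, gripper open.
Joint ranges: [-2.62, 2.62], [-0.44, 2.09], [-1.27, 1.32], [0.08, 2.57], [-1.32, 4.46], [0.12, 2], [-2.74, 2.74]. Speed limits (rad/s): [2.22, 2.22, 3.01, 3.01, 3.14, 3.14, 3.14].

### API

Orientations are given as a rotation vector (axis times angle).
In Python, from cell import observe, get_image, camera_params, sign_off gives the robot as it stands.
- The arm moves only by the shell command python3 -m pendant 'ROWS' [FORCE]. ROWS is JSON, one flat list of numbers, 7 for each row, row after row: the shift along the tool's x, y, z in m, then the turn, a rotation vector about the tool's x, y, z in rad, then the finger opening in m, from 0 to 0.0918. In form: [dx, dy, dz, rx, ry, rz, jaw, dx, dy, dz, rx, ry, rz, jaw, ...]. A call has 1 to 10 rows; each row shifts and turns the commanded pose from where the row before left it, along the tool's axes as they then stand; what a row does not reach is not made up. A row lasts 1/8 s, in which the tool goes at most 62.5 mm and 10.7 degrees, less where a joint would pass 70% of its speed; a pose out of reach is approached as far as the arm can. A call is refused whole if a number of a shift passes 0.0625 or a number of a turn 0.188, either way. A call with a gripper value outside its range is refused whole. The fingers move at their own pace and stop on an object; FORCE is the grip in N (left out, the last holds). Time passes only in rows, so rows that do not move let the fingers close. It gives the time, the measured TCP pose, the force, the opening and the grip force at its end, in the units of the state.
- observe(): the state, without advancing time (a new reading comes with each control period).
- get_image(name): name is "scene" or "side" or "wrist"; returns the picture (480x640x3 uint8, red, green, blue); there is no depth.
- camera_params(name): a dict with "intrinsics" (3x3 intrinsics, pixels), "eye" and "rotation" of the camera in the world; the wrist camera has in their place "T_tool_cam" (4x4, takes a point from camera to tool coordinates, whose origin is the TCP and whose axes are the flange's). Camera axes: x right, y down, z forward; pixel columns grow to the right and rows downward; lengths in m; the calibration is good to about 2 mm. A picture is of the moment at which its call begins: read the wrist's pose just before it. camera_params takes no time and is no camera call.
- sign_off(): hands the job in; it is judged then, once.
The state is a dict: "clock": time; "joints": joint angles; "dq": joint speeds; "joint_efforts": joint torques, N m; "position": TCP position; "ee_rot": TCP orientation; "force": force on the tool from outside, world axes, zero at the start; "ft_torque": the same for the moment, N m; "width": opening from 0.0 (shut) to 1.0 (fully open); "gripper_force": force on a finger pad.
Only numpy, scipy, OpenCV 4.12 (cv2) and the standard library are available. Lean on these libraries where they do the work, as an engineer would, in place of code of your own. Each camera call takes 0.05 s, during which the arm holds its last target. There are 200 camera calls.

### The job

Clamp the finned heat sink in the bench vise: set it fin up on the two parallels midway along the jaws, its long side along them, then tighten the sliding jaw with the ratchet lever until it holds the heat sink firmly against the fixed jaw. The lever tightens clockwise seen from above and one pull is not enough: lift it by its knob off the serrations, swing it back, let it drop in again and pull again. Finish with the lever dropped into its serrations and everything let go.

Things in the scene. Friction and masses are not known exactly. Their poses are not given: they have to be found in the camera images.
- vise: Low grey bench vise fixed to the bench, base plate 245 x 110 x 20 mm. Origin at bench level under the middle of the open gap. +x points from lever and sliding jaw to the fixed jaw (its face at x = +34 mm), y along the jaws (100 mm long, tops 62 mm above the bench, faces 36 to 62 mm). Under the gap two steel parallels run along x at y = +-25 mm, 10 mm wide, tops 35 mm above the bench.
- jaw_seat (a point): Point at the height of the parallels' tops (35 mm above the bench), in the middle of the 68 mm gap between the open jaws; axes as the vise.
- jaw: Sliding jaw, origin at bench level under its face: x = -34 mm in the vise's frame when fully open, as at the start. It moves along the vise's +x by 10 mm per radian of clockwise spindle turn, at most 23 mm, and stays where it is left. The open gap is 68 mm, so there are 18 mm to take up on the heat sink: 1.8 rad, more than one lever stroke.
- hub (a point): Point on the vertical axis of the lever and spindle, 100 mm above the bench (16 mm above the hub's top), 115 mm behind the vise's origin along its -x. Under the black hub is the spindle's ring of 12 serrations (27 mm radius, one per 0.524 rad).
- lever (a joint): Lever angle, 0 to 1.55 rad between stop pins, growing clockwise from above (tightening). At 0 it points along the vise's -x turned 0.775 rad anticlockwise (to -y), at 1.55 as much clockwise. In the serrations it turns the spindle both ways (0.06 rad play; turned back it opens the jaw). A pull takes 4 to 6 N at the knob, 10 N within 0.1 rad once the jaw presses: tight. Lifted it swings freely.
- lift (a joint): Height of the lever above its seat, 0 (dropped into the serrations) to 0.020 m. A spring and its weight hold it down (7 to 10 N to lift); clear of the serrations from 0.011 m. Let down onto a tooth it stays up to 11 mm high and drops in when turned a little; if it hangs half in, ease the pull for a moment.
- knob_grip (a point): Upright black knob at the lever's end, 110 mm from the hub axis: 25 mm in diameter with a 32 mm head, 52 mm tall, spinning freely on its own axis. It stands on the lever arm, 83 to 135 mm above the bench when dropped in. The point is at mid-height, 109 mm above the bench when dropped in.
- block: Aluminium heat sink, about 0.45 kg: finned base 50 mm (x) x 90 mm (y) x 30 mm tall with one tall central fin 12 mm thick (x), 90 mm long (y), rising to 70 mm above the underside. Origin at the centre of the underside; a half turn makes no difference. Starts standing on the bench, fin up.
- fin_top (a point): Middle of the top edge of the heat sink's tall fin.
There are look-alikes about, which are no part of the job. Leave any orange or purple look-alike of the block alone.

How it is judged:
By the outcome, as a careful person would: the job done as asked, in the order asked, and still so for the second after the job is handed in, with the robot touching nothing.
It also fails if it takes over 69 s, if anything falls off the work surface, if the arm or the gripper's body presses on something with over 40 N, if the wrist force passes 120 N, or if a joint passes its speed limit or range.

## Working session

There is one attempt and no reset: what is moved stays moved. The work goes in short steps, Python scripts to look and compute and a shell command to move; the robot and the scene stay as the last step left them, time stands still between calls to the robot, and variables do not carry over. Pictures are saved under pics/ and viewed, at most 10 in all, crops included, and the job is handed in when it is done.

```bash
ls; mkdir -p pics
python3 - <<'E'
from cell import *
import cv2,numpy as np
a=get_image("scene");b=get_image("side")
cv2.imwrite("pics/a.png",a[:,:,::-1]);cv2.imwrite("pics/b.png",b[:,:,::-1])
for n in("scene","side","wrist"):print(camera_params(n))
print(observe())
E
```

```text
pics
{'intrinsics': array([[481.27992451,   0.        , 314.38790663],
       [  0.        , 481.27992451, 237.91441188],
       [  0.        ,   0.        ,   1.        ]]), 'eye': array([1.05201671, 0.50757253, 0.7884881 ]), 'rotation': array([-1.22714834, -2.38066297,  0.90331312])}
{'intrinsics': array([[509.01294744,   0.        , 314.49767357],
       [  0.        , 509.01294744, 241.9409196 ],
       [  0.        ,   0.        ,   1.        ]]), 'eye': array([0.13828499, 0.77492446, 0.72532591]), 'rotation': array([-0.78879278,  2.48908936, -1.18662668])}
{'intrinsics': array([[356.16710862,   0.        , 318.19269298],
       [  0.        , 356.16710862, 241.37319291],
       [  0.        ,   0.        ,   1.        ]]), 'T_tool_cam': array([[-1.56256958e-04, -9.57006987e-01, -2.90064823e-01,
         7.92169461e-02],
       [ 9.99998969e-01, -5.63535290e-04,  1.32056831e-03,
        -1.51178289e-04],
       [-1.42725486e-03, -2.90064318e-01,  9.57006089e-01,
        -1.68240850e-01],
       [ 0.00000000e+00,  0.00000000e+00,  0.00000000e+00,
         1.00000000e+00]])}
{'clock': 0.1, 'joints': array([-0.10260172,  0.43515605,  0.02499074,  1.57400776, -0.01160402,
        1.13397691, -0.0751566 ]), 'dq': array([ 0.00160391, -0.00110861, -0.00103445, -0.00419475,  0.00070623,
       -0.00034731,  0.00080033]), 'joint_efforts': array([ 2.76666542e-03, -6.69124532e+01,  9.87763703e-01, -3.15145969e+01,
       -6.05509384e-02,  3.73947364e-02,  1.19628339e-04]), 'position': array([ 6.24533114e-01, -6.16084018e-05,  2.15621303e-01]), 'ee_rot': array([-2.22096579e+00, -2.22065139e+00,  1.69715820e-03]), 'force': array([-0.08681669,  0.65804275, -0.19146085]), 'ft_torque': array([ 0.02412641,  0.00243375, -0.00794494]), 'gripper_force': 0.0, 'width': 1.0024970094156334}
```

View pics/a.png

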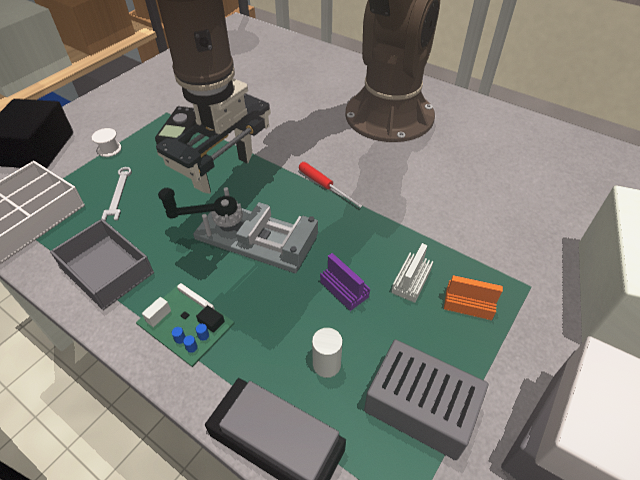

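View pics/b.png

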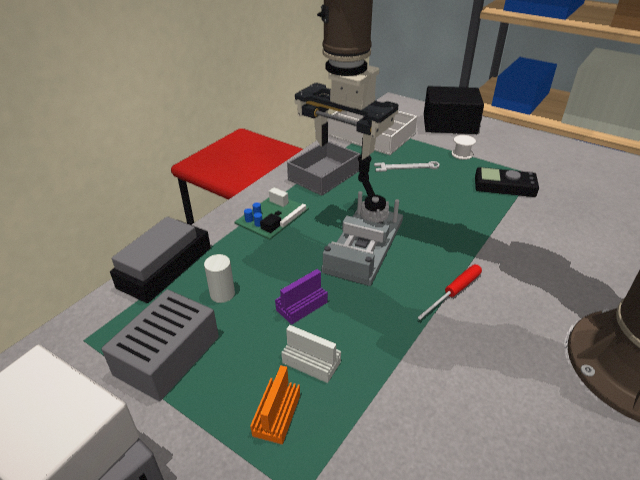

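Candidates in the scene image are purple (345,282), silver (413,272) and orange (473,297). The silver one is the bare-aluminium heat sink and the other two are look-alikes. I'll confirm that in an enlarged crop, along with the vise.

Run:
```python
import cv2,numpy as np
a=cv2.imread("pics/a.png");b=cv2.imread("pics/b.png")
# each panel 400x300 ... scale 4 blocks, 3 vise
p1=cv2.resize(a[235:310,380:480],(400,300),interpolation=2)
p2=cv2.resize(b[315:390,265:365],(400,300),interpolation=2)
p3=cv2.resize(a[170:282,180:330],(400,300),interpolation=2)
p4=cv2.resize(b[165:290,290:457],(400,300),interpolation=2)
cv2.imwrite("pics/c.png",np.vstack([np.hstack([p1,p2]),np.hstack([p3,p4])]))
```

```text
(no output)
```

View pics/c.png

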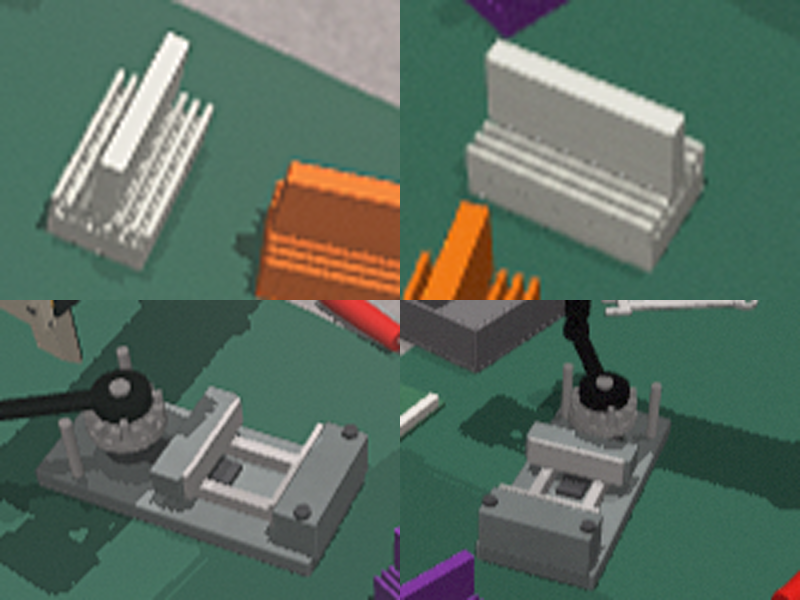

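The top panels confirm the silver heat sink. Its fin top runs (425,244)–(408,277) in the scene image and (289,325.5)–(335,344.5) in the side image. The lower panels show the vise: both jaw edges, the hub, and the lever towards the table's far side. Next I'll work out the poses.

```bash
cat > h.py <<'E'
import numpy as np
from scipy.spatial.transform import Rotation as R
from cell import *
def ray(n,uv,obs=None):
    c=camera_params(n);d=np.linalg.inv(c["intrinsics"])@np.array([*uv,1.])
    if n=="wrist":
        T=c["T_tool_cam"];o=obs or observe();Rt=R.from_rotvec(o["ee_rot"]).as_matrix()
        return o["position"]+Rt@T[:3,3],Rt@T[:3,:3]@d
    return c["eye"],R.from_rotvec(c["rotation"]).as_matrix()@d
def atz(n,uv,z,obs=None):
    e,d=ray(n,uv,obs);return e+d*(z-e[2])/d[2]
E
python3 - <<'E'
from h import *
np.set_printoptions(precision=4,suppress=True)
for n,L in(("scene",[(424.75,244),(408,276.75)]),("side",[(288.75,325.5),(335.25,344.5)])):
    p=[atz(n,u,.07) for u in L];d=p[1]-p[0];print(n,p,(p[0]+p[1])/2,np.hypot(*d[:2]),np.arctan2(d[1],d[0]))
S=lambda u,v:(180+u/2.667,170+(v-300)/2.667)
D=lambda u,v:(290+(u-400)/2.395,165+(v-300)/2.395)
F=[atz("scene",S(323,424),.062),atz("scene",S(270,513),.062)]
J=[atz("scene",S(242,398),.062),atz("scene",S(190,498),.062)]
print(F,J,"len",np.linalg.norm(F[0]-F[1]),np.linalg.norm(J[0]-J[1]))
c=(sum(F)+sum(J))/4;x=(sum(F)-sum(J))/2;print("mid",c,"xdir",np.arctan2(x[1],x[0]),np.linalg.norm(x), "edge yaw",[np.arctan2(*(p[0]-p[1])[[1,0]]) for p in(F,J)])
h1=atz("scene",S(120,385),.086);h2=atz("side",D(605,380),.086);print("hub",h1,h2)
k1=atz("scene",(167,193),.135);k2=atz("side",(364,159),.135);print("knob",k1,k2)
for h in(h1,h2):
  d=c-h;print(np.arctan2(d[1],d[0]),np.hypot(*d[:2]))
E
```

```text
scene [array([0.4321, 0.3201, 0.07  ]), array([0.5216, 0.3316, 0.07  ])] [0.4769 0.3259 0.07  ] 0.09026877952755905 0.12681616160550913
side [array([0.521 , 0.3261, 0.07  ]), array([0.433 , 0.3151, 0.07  ])] [0.477  0.3206 0.07  ] 0.08865900876694624 -3.0172945642699145
[array([0.5057, 0.0726, 0.062 ]), array([0.6011, 0.095 , 0.062 ])] [array([0.5199, 0.0024, 0.062 ]), array([0.6241, 0.0371, 0.062 ])] len 0.09799712710633701 0.1098171598788599
mid [0.5627 0.0518 0.062 ] xdir 1.8534750706311136 0.06665615171708113 edge yaw [np.float64(-2.9112478121889507), np.float64(-2.8197381192344024)]
hub [ 0.5812 -0.0681  0.086 ] [ 0.5829 -0.0724  0.086 ]
knob [ 0.6617 -0.139   0.135 ] [ 0.6529 -0.1335  0.135 ]
1.7243790762653657 0.12126181915563208
1.732316290995735 0.12583682083779374
```

Run:
```python
from h import *
import cv2
cv2.imwrite("pics/d.png",get_image("wrist")[:,:,::-1])
```

```text
(no output)
```

View pics/d.png

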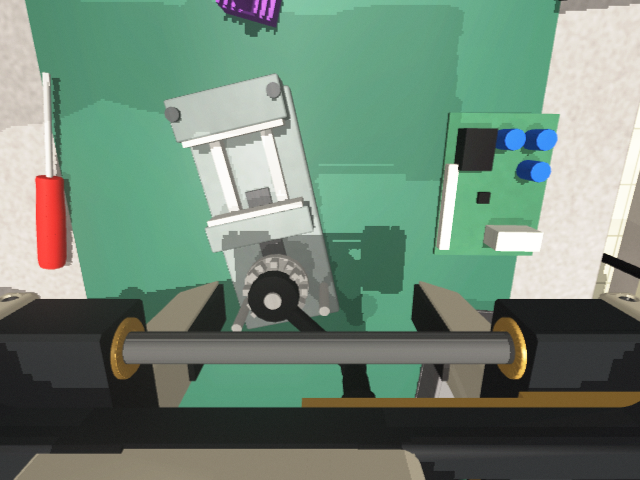

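The wrist view shows the fixed-jaw top edge at about (177,141)–(288,118), the sliding-jaw edge at about (208,229)–(311,206), and the hub top at (272,300).

Run:
```python
from h import *
import cv2
np.set_printoptions(precision=4,suppress=True)
g=lambda u,z=.062:atz("wrist",u,z)
F=[g((177,141)),g((288,118))];J=[g((208,229)),g((311,206))]
print(F,J,np.linalg.norm(F[0]-F[1]),np.linalg.norm(J[0]-J[1]))
c=(sum(F)+sum(J))/4;x=(sum(F)-sum(J))/2
print(c,np.arctan2(x[1],x[0]),np.linalg.norm(x),[np.arctan2(*(p[1]-p[0])[[1,0]])+np.pi/2 for p in(F,J)])
h=g((272,300),.086);d=c-h;print("hub",h,np.arctan2(d[1],d[0]),np.hypot(*d[:2]))
im=cv2.imread("pics/d.png")
cv2.imwrite("pics/e.png",cv2.resize(im[60:330,150:350],(592,800//1),interpolation=2)[:600])
# knob arm
```

```text
[array([0.5019, 0.0729, 0.062 ]), array([0.599 , 0.0918, 0.062 ])] [array([ 0.5217, -0.0063,  0.062 ]), array([0.6182, 0.0155, 0.062 ])] 0.09888903068843355 0.0988436267169121
[0.5602 0.0435 0.062 ] 1.816745095614697 0.08017197140157264 [np.float64(1.7631236724944805), np.float64(1.7929388352552025)]
hub [ 0.5822 -0.0675  0.086 ] 1.7667500367862072 0.11313740192080159
```

View pics/e.png

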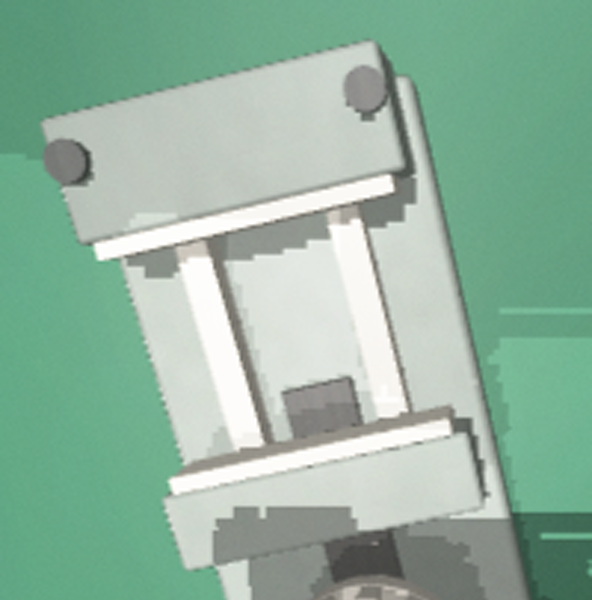

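Run:
```python
from h import *
np.set_printoptions(precision=4,suppress=True)
g=lambda u,z=.062:atz("wrist",u,z)
F=[g((182.8,147.8)),g((283.1,124.2))];J=[g((207.4,222.2)),g((302,200.9))]
print(F,J,np.linalg.norm(F[0]-F[1]),np.linalg.norm(J[0]-J[1]))
c=(sum(F)+sum(J))/4;x=(sum(F)-sum(J))/2
print(c,np.arctan2(x[1],x[0]),np.linalg.norm(x),[np.arctan2(*(p[1]-p[0])[[1,0]])+np.pi/2 for p in(F,J)])
h=g((272,300),.084);d=c-h;print("hub",h,np.arctan2(d[1],d[0]),np.hypot(*d[:2]))
# parallels centre ends
P=lambda u,v:g((150+u/2.96,60+v/2.96),.035)
a=[P(195,250),P(250,440)];b=[P(345,215),P(393,405)]
print(a,b,[np.arctan2(*(p[0]-p[1])[[1,0]]) for p in(a,b)])
print(observe()["position"])
```

```text
[array([0.5063, 0.0672, 0.062 ]), array([0.5946, 0.0868, 0.062 ])] [array([0.5218, 0.0002, 0.062 ]), array([0.61  , 0.0202, 0.062 ])] 0.09046556336896981 0.09042641424825337
[0.5582 0.0436 0.062 ] 1.7975631294391103 0.06849968345066718 [np.float64(1.789135235122301), np.float64(1.7934637923014323)]
hub [ 0.5819 -0.0685  0.084 ] 1.7797188892695897 0.11457294850971628
[array([0.528 , 0.0692, 0.035 ]), array([0.5414, 0.0075, 0.035 ])] [array([0.5764, 0.0799, 0.035 ]), array([0.5898, 0.0193, 0.035 ])] [np.float64(1.78373976305877), np.float64(1.7890428132084786)]
[ 0.6246 -0.      0.2158]
```

```bash
python3 -m pendant '[0.054,-0.0246,0,0,0,0,0.05, 0.054,-0.0246,0,0,0,0,0.05, 0.054,-0.0246,0,0,0,0,0.05, 0.054,-0.0246,0,0,0,0,0.05, 0.054,-0.0246,0,0,0,0,0.05, 0.053,-0.0246,0,0,0,0,0.05]' && python3 -m pendant '[0,0,0,0,0,-0.17,0.05, 0,0,0,0,0,-0.17,0.05, 0,0,0,0,0,-0.17,0.05, 0,0,0,0,0,-0.17,0.05, 0,0,0,0,0,-0.17,0.05, 0,0,0,0,0,-0.17,0.05, 0,0,0,0,0,-0.17,0.05, 0,0,0,0,0,-0.17,0.05, 0,0,0,0,0,-0.17,0.05, 0,0,0,0,0,-0.167,0.05]' && python3 -m pendant '[0,0,0,0,0,0,0.05, 0,0,0,0,0,0,0.05]'
python3 - <<'E'
from h import *
import cv2
o=observe();Rm=R.from_rotvec(o["ee_rot"]).as_matrix();print(o["position"],np.arctan2(Rm[1,1],Rm[0,1]),o["joints"],Rm[:,2])
cv2.imwrite("pics/f.png",get_image("wrist")[:,:,::-1])
E
```

```text
clock: 0.9
position: [0.4764, 0.3246, 0.2163]
ee_rot: [2.222, 2.221, -0.0]
force: [1.3, 1.0, 0.1]
width: 0.544
gripper_force: 0.0
clock: 2.15
position: [0.4773, 0.3228, 0.216]
ee_rot: [0.207, -3.134, 0.001]
force: [-0.3, 0.4, -0.6]
width: 0.547
gripper_force: 0.0
clock: 2.4
position: [0.4774, 0.3229, 0.2162]
ee_rot: [0.192, -3.136, 0.0]
force: [0.7, -0.1, -0.4]
width: 0.546
gripper_force: 0.0
[0.47742706 0.3228903  0.21620309] 1.6930558094960426 [-0.36554248  0.39748632 -0.44328754  1.66625082  0.18543867  1.11987347
  0.83325709] [-2.06109766e-04 -8.33017526e-05 -9.99999975e-01]
```

View pics/f.png

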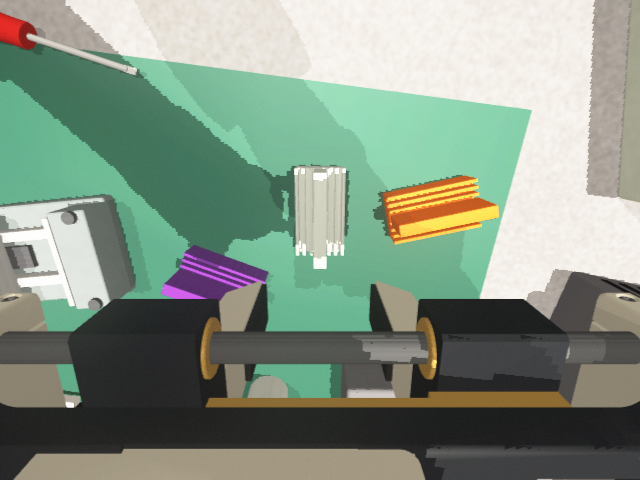

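Run:
```python
from h import *
a=atz("wrist",(319.5,173),.07);b=atz("wrist",(320,265),.07);print(a,b,(a+b)/2,np.arctan2(*(b-a)[[1,0]]),np.linalg.norm(a-b))
o=observe();Rm=R.from_rotvec(o["ee_rot"]).as_matrix();print("tool delta",Rm.T@((a+b)/2-o["position"]))
```

```text
[0.43240883 0.31914642 0.07      ] [0.51734099 0.33019671 0.07      ] [0.47487491 0.32467156 0.07      ] 0.1293804356703252 0.08564800829578419
tool delta [0.00228359 0.00206036 0.14625133]
```

```bash
python3 -m pendant '[0.001,0.002,0.04,0,0,-0.003,0.04, 0,0,0.04,0,0,0,0.04, 0,0,0.04,0,0,0,0.04, 0,0,0.03,0,0,0,0.04, 0,0,0.016,0,0,0,0.04, 0,0,0,0,0,0,0.04, 0,0,0,0,0,0,0, 0,0,0,0,0,0,0, 0,0,0,0,0,0,0, 0,0,0,0,0,0,0]' 35 && python3 -m pendant '[0,0,0,0,0,0,0, 0,0,0,0,0,0,0, 0,0,-0.01,0,0,0,0, 0,0,-0.04,0,0,0,0, 0,0,-0.04,0,0,0,0, 0,0,-0.03,0,0,0,0, 0,0,-0.01,0,0,0,0, 0,0,0,0,0,0,0]'
```

```text
clock: 3.7
position: [0.4766, 0.3246, 0.0508]
ee_rot: [-0.202, 3.134, -0.0]
force: [-0.2, -1.7, 4.2]
width: 0.126
gripper_force: 35.0
clock: 4.7
position: [0.476, 0.3248, 0.1801]
ee_rot: [-0.203, 3.135, -0.0]
force: [-0.4, -0.2, -4.8]
width: 0.127
gripper_force: 35.0
```

```bash
python3 -m pendant '[-0.0058,-0.036,0,0,0,0,0, -0.0058,-0.036,0,0,0,0,0, -0.0058,-0.036,0,0,0,0,0, -0.0058,-0.036,0,0,0,0,0, -0.0058,-0.036,0,0,0,0,0, -0.0058,-0.036,0,0,0,0,0, -0.0058,-0.036,0,0,0,-0.045,0, -0.0058,-0.036,0,0,0,-0.046,0, 0,0,0,0,0,0,0, 0,0,0,0,0,0,0]'
python3 - <<'E'
from h import *
import cv2
o=observe();Rm=R.from_rotvec(o["ee_rot"]).as_matrix();print(o["position"],np.arctan2(Rm[1,1],Rm[0,1]),o["joints"],Rm[:,2])
print("tool delta",Rm.T@(np.array([.5582,.0437,.0858])-o["position"]))
cv2.imwrite("pics/g.png",get_image("wrist")[:,:,::-1])
E
```

```text
clock: 5.95
position: [0.5599, 0.046, 0.1789]
ee_rot: [0.344, -3.12, -0.001]
force: [-0.3, 0.9, -4.7]
width: 0.124
gripper_force: 35.0
[0.55988639 0.04603465 0.17888337] 1.7905886590593039 [ 0.11365373  0.40282917 -0.39329976  1.75102897  0.17551414  1.02492811
  1.44743241] [-2.59223784e-03  3.78196389e-04 -9.99996569e-01]
tool delta [ 0.00192702 -0.00199777  0.09308654]
```

View pics/g.png

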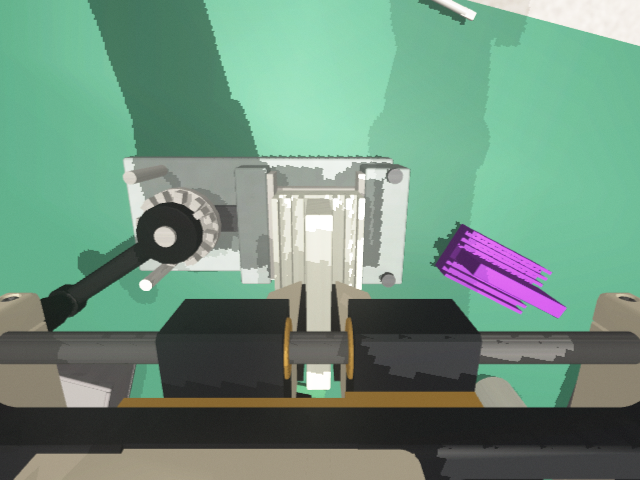

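The block is square to the jaws and centred between the jaw edges (columns 271 and 365, fin at 319). I'll lower it.

```bash
python3 -m pendant '[0.002,-0.001,0.03,0,0,0.002,0, 0,0,0.03,0,0,0,0, 0,0,0.02,0,0,0,0, 0,0,0.009,0,0,0,0, 0,0,0,0,0,0,0, 0,0,0,0,0,0,0]' && python3 -m pendant '[0,0,0.002,0,0,0,0, 0,0,0.001,0,0,0,0, 0,0,0.001,0,0,0,0, 0,0,0,0,0,0,0]'
```

```text
clock: 6.75
position: [0.5597, 0.0448, 0.0922]
ee_rot: [-0.342, 3.121, 0.0]
force: [0.2, 0.2, -3.7]
width: 0.125
gripper_force: 35.0
clock: 7.25
position: [0.5591, 0.0443, 0.0873]
ee_rot: [0.342, -3.123, -0.0]
force: [-0.2, 0.0, -4.3]
width: 0.125
gripper_force: 35.0
```

```bash
python3 -m pendant '[0,0,0.001,0,0,0,0, 0,0,0.001,0,0,0,0, 0,0,0,0,0,0,0, 0,0,0,0,0,0,0]'
```

```text
clock: 7.75
position: [0.5593, 0.044, 0.0858]
ee_rot: [-0.341, 3.123, -0.001]
force: [-2.5, -3.1, 5.5]
width: 0.123
gripper_force: 35.0
```

```bash
python3 -m pendant '[0,0,0,0,0,0,0.03, 0,0,0,0,0,0,0.03, 0,0,0,0,0,0,0.03, 0,0,-0.01,0,0,0,0.03, 0,0,-0.03,0,0,0,0.05, 0,0,-0.045,0,0,0,0.05, 0,0,-0.05,0,0,0,0.05]' && python3 -m pendant '[-0.017,-0.04,0,0,0,0,0.06, -0.017,-0.04,0,0,0,0,0.06, -0.017,-0.04,0,0,0,0,0.06, -0.017,-0.04,0,0,0,0,0.06, -0.018,-0.037,0,0,0,0,0.06, 0,0,0,0,0,0,0.06, 0,0,0,0,0,0,0.06]'
python3 - <<'E'
from h import *
import cv2
o=observe();Rm=R.from_rotvec(o["ee_rot"]).as_matrix();print(o["position"],np.arctan2(Rm[1,1],Rm[0,1]),o["joints"])
cv2.imwrite("pics/h.png",get_image("wrist")[:,:,::-1])
E
```

```text
clock: 8.62
position: [0.5587, 0.0444, 0.222]
ee_rot: [0.342, -3.122, -0.0]
force: [0.9, -0.6, -0.1]
width: 0.541
gripper_force: 0.0
clock: 9.5
position: [0.6855, -0.1286, 0.2206]
ee_rot: [-0.343, 3.123, 0.001]
force: [-0.6, 0.9, 0.3]
width: 0.654
gripper_force: 0.0
[ 0.6855218  -0.12859575  0.2206098 ] 1.7893571381720796 [ 0.30055123  0.57817932 -0.32307192  1.34236094  0.18287657  1.25021102
  1.75832183]
```

View pics/h.png

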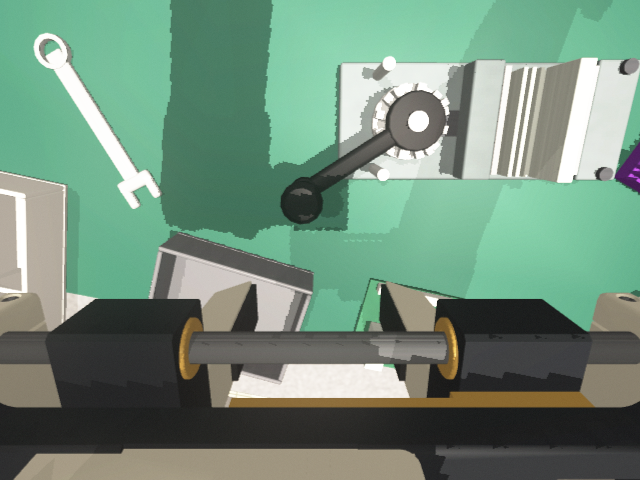

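Run:
```python
from h import *
o=observe();Rm=R.from_rotvec(o["ee_rot"]).as_matrix()
k=atz("wrist",(301,199),.135);h=atz("wrist",(418,121),.085);yaw=1.788
V=np.array([[np.cos(yaw),np.sin(yaw)],[-np.sin(yaw),np.cos(yaw)]])
s=np.array([.5582,.0437]);H=s-.115*V[0]
print("knob",k,"hub",h,H)
for hh in(h[:2],H):
  d=V@(k[:2]-hh);print("rel hub vise",d,np.hypot(*d),"lever",.775-np.arctan2(-d[1],-d[0]))
print("tool delta",Rm.T@(k-o["position"]))
```

```text
knob [ 0.65571811 -0.14666342  0.135     ] hub [ 0.58211553 -0.06756834  0.085     ] [ 0.58298248 -0.06859795]
rel hub vise [-0.09309799 -0.05482823] 0.10804337490773368 lever 0.24275978616337224
rel hub vise [-0.09190575 -0.05420352] 0.10669905673896429 lever 0.24213436866734717
tool delta [ 0.03308756 -0.01180891  0.0857465 ]
```

```bash
python3 -m pendant '[0.016,-0.0065,0.03,0,0,0,0.06, 0.016,-0.007,0.03,0,0,0,0.06, 0,0,0.03,0,0,0,0.06, 0,0,0.02,0,0,0,0.06, 0,0,0.0096,0,0,0,0.06, 0,0,0,0,0,0,0.06, 0,0,0,0,0,0,0, 0,0,0,0,0,0,0, 0,0,0,0,0,0,0, 0,0,0,0,0,0,0]' 30
python3 - <<'E'
from h import *
np.set_printoptions(precision=4,suppress=True)
o=observe();p=o["position"];print(p,o["width"]*.0918,o["force"])
y=1.788;V=np.array([[np.cos(y),np.sin(y)],[-np.sin(y),np.cos(y)]])
for H in((.5821,-.0676),(.5830,-.0686)):
  d=V@(p[:2]-H);print(d,np.hypot(*d),.775-np.arctan2(-d[1],-d[0]))
P=lambda a:.110*np.array([-np.sin(.775-a),-np.cos(.775-a)]) # tool x,y
for i in range(18):
  a=.24+.07*i;print(round(a+.07,2),np.round(P(a+.07)-P(a),4))
E
```

```text
clock: 10.8
position: [0.6576, -0.1494, 0.101]
ee_rot: [-0.342, 3.122, 0.0]
force: [-0.4, 0.2, 0.6]
width: 0.323
gripper_force: 30.0
[ 0.6576 -0.1494  0.101 ] 0.02966051412520541 [-0.4499  0.2419  0.6284]
[-0.0962 -0.0561] 0.11130784590944398 0.247042598265938
[-0.095  -0.0554] 0.10996258728994583 0.24689155247252892
0.31 [ 0.0068 -0.0037]
0.38 [ 0.007  -0.0032]
0.45 [ 0.0072 -0.0027]
0.52 [ 0.0074 -0.0022]
0.59 [ 0.0075 -0.0017]
0.66 [ 0.0076 -0.0012]
0.73 [ 0.0077 -0.0006]
0.8 [ 0.0077 -0.0001]
0.87 [0.0077 0.0005]
0.94 [0.0076 0.001 ]
1.01 [0.0075 0.0015]
1.08 [0.0074 0.0021]
1.15 [0.0073 0.0026]
1.22 [0.0071 0.0031]
1.29 [0.0068 0.0036]
1.36 [0.0066 0.004 ]
1.43 [0.0063 0.0045]
1.5 [0.0059 0.0049]
```

```bash
python3 -m pendant '[0.0068,-0.0037,0,0,0,0,0, 0.007,-0.0032,0,0,0,0,0, 0.0072,-0.0027,0,0,0,0,0, 0.0074,-0.0022,0,0,0,0,0, 0.0075,-0.0017,0,0,0,0,0, 0.0076,-0.0012,0,0,0,0,0, 0.0077,-0.0006,0,0,0,0,0, 0.0077,-0.0001,0,0,0,0,0, 0.0077,0.0005,0,0,0,0,0]'
cat > s.py <<'E'
from h import *
np.set_printoptions(precision=4,suppress=True)
o=observe();p=o["position"];y=1.788;V=np.array([[np.cos(y),np.sin(y)],[-np.sin(y),np.cos(y)]])
d=V@(p[:2]-(.5828,-.0683));a=np.arctan2(-d[1],-d[0]);f=V@o["force"][:2]
t=np.array([-np.sin(a),np.cos(a)])
print("r",np.hypot(*d),"lever",.775-a,"z",p[2],"F tang",f@t,"rad",f@d/np.hypot(*d),"z",o["force"][2],"grip",o["width"]*.0918,o["clock"])
E
python3 s.py
```

```text
clock: 11.92
position: [0.5969, -0.1786, 0.1014]
ee_rot: [-0.342, 3.119, -0.001]
force: [5.5, 0.9, -1.3]
width: 0.322
gripper_force: 30.0
r 0.11117160362014292 lever 0.8645784538579613 z 0.10137570985569341 F tang -5.533802543640168 rad -0.18753191876567787 z -1.348220028811978 grip 0.029583678499444932 11.925
```

Turning well at 5.5 N. I'll finish the first pull.

```bash
python3 -m pendant '[0.0076,0.001,0,0,0,0,0, 0.0075,0.0015,0,0,0,0,0, 0.0074,0.0021,0,0,0,0,0, 0.0073,0.0026,0,0,0,0,0, 0.0071,0.0031,0,0,0,0,0, 0.0068,0.0036,0,0,0,0,0, 0.0066,0.004,0,0,0,0,0, 0.0063,0.0045,0,0,0,0,0, 0,0,0,0,0,0,0]'; python3 s.py
```

```text
clock: 13.05
position: [0.5358, -0.1699, 0.1012]
ee_rot: [-0.341, 3.122, -0.002]
force: [2.9, -2.2, 0.3]
width: 0.322
gripper_force: 30.0
r 0.11190031957884788 lever 1.4256039733804409 z 0.10123305036860013 F tang -3.5994327569017024 rad 0.7924031332115398 z 0.33217090088459666 grip 0.02954232167099443 13.05
```

```bash
python3 -m pendant '[-0.0025,-0.002,0,0,0,0,0, 0,0,0,0,0,0,0, 0,0,-0.004,0,0,0,0, 0,0,-0.006,0,0,0,0, 0,0,-0.006,0,0,0,0, 0,0,0,0,0,0,0, 0,0,0,0,0,0,0]'; python3 s.py
python3 - <<'E'
import numpy as np
P=lambda a:.1112*np.array([-np.sin(.775-a),-np.cos(.775-a)])
a=1.395
for i in range(10):print(round(a-.102,3),np.round(P(a-.102)-P(a),4));a-=.102
E
```

```text
clock: 13.92
position: [0.5384, -0.1698, 0.1167]
ee_rot: [-0.343, 3.123, 0.001]
force: [2.1, 3.3, -7.7]
width: 0.327
gripper_force: 30.0
r 0.11078611215627263 lever 1.404903464530099 z 0.11665294538556291 F tang -0.6366194412852283 rad -3.871094247685863 z -7.722441840116759 grip 0.030014575775773107 13.925
1.293 [-0.0096 -0.0061]
1.191 [-0.0101 -0.0051]
1.089 [-0.0106 -0.004 ]
0.987 [-0.0109 -0.0029]
0.885 [-0.0112 -0.0018]
0.783 [-0.0113 -0.0007]
0.681 [-0.0113  0.0005]
0.579 [-0.0112  0.0016]
0.477 [-0.011   0.0028]
0.375 [-0.0107  0.0039]
```

```bash
python3 -m pendant '[-0.0096,-0.0061,0,0,0,0,0, -0.0101,-0.0051,0,0,0,0,0, -0.0106,-0.004,0,0,0,0,0, -0.0109,-0.0029,0,0,0,0,0, -0.0112,-0.0018,0,0,0,0,0, -0.0113,-0.0007,0,0,0,0,0, -0.0113,0.0005,0,0,0,0,0, -0.0112,0.0016,0,0,0,0,0, -0.011,0.0028,0,0,0,0,0, -0.0107,0.0039,0,0,0,0,0]'; python3 s.py; python3 -m pendant '[0,0,0,0,0,0,0, 0,0,0.005,0,0,0,0, 0,0,0.006,0,0,0,0, 0,0,0.005,0,0,0,0, 0,0,0,0,0,0,0, 0,0,0,0,0,0,0]'; python3 s.py
```

```text
clock: 15.18
position: [0.6462, -0.1579, 0.1164]
ee_rot: [0.342, -3.122, -0.001]
force: [-4.2, 4.4, -8.2]
width: 0.323
gripper_force: 30.0
r 0.10981994043064881 lever 0.37637835824089105 z 0.11641587546865281 F tang 0.8395082153491795 rad -6.011635389641979 z -8.223037457904425 grip 0.02964999656051332 15.175
clock: 15.92
position: [0.6467, -0.1585, 0.1014]
ee_rot: [-0.342, 3.122, -0.001]
force: [-1.9, 3.4, -3.4]
width: 0.323
gripper_force: 30.0
r 0.11057792134328497 lever 0.3760031232272744 z 0.10137546437009137 F tang -0.4593477184704057 rad -3.863255505655033 z -3.3652908746786254 grip 0.029667546205680264 15.925
```

```bash
python3 -m pendant '[0.007,-0.0032,0.001,0,0,0,0, 0.0072,-0.0027,0,0,0,0,0, 0.0074,-0.0022,0,0,0,0,0, 0,0,0,0,0,0,0]'; python3 s.py
```

```text
clock: 16.42
position: [0.6278, -0.1701, 0.1008]
ee_rot: [-0.342, 3.12, 0.001]
force: [-1.4, 7.0, -0.2]
width: 0.325
gripper_force: 30.0
r 0.1113171445852492 lever 0.5755915734968982 z 0.10078736013845652 F tang -1.5982398583285664 rad -6.971250318920397 z -0.24867625324420783 grip 0.029799314167178393 16.425
```

```bash
python3 -m pendant '[0.0075,-0.0007,0,0,0,0,0, 0.0076,-0.0007,0,0,0,0,0, 0.0077,-0.0006,0,0,0,0,0]'; python3 s.py
```

```text
clock: 16.8
position: [0.6074, -0.177, 0.1011]
ee_rot: [-0.343, 3.117, 0.0]
force: [4.2, 6.9, -2.3]
width: 0.322
gripper_force: 30.0
r 0.11147459761981028 lever 0.769487681043366 z 0.10112079039550775 F tang -5.568671869037302 rad -5.772718981770411 z -2.3225813077227535 grip 0.029572030130820957 16.8
```

```bash
python3 -m pendant '[0.0077,0.0005,0,0,0,0,0, 0.0077,0.0007,0,0,0,0,0, 0.0076,0.0012,0,0,0,0,0]'; python3 s.py;python3 -m pendant '[0.0037,0.0008,0,0,0,0,0, 0.0037,0.0009,0,0,0,0,0]'; python3 s.py
```

```text
clock: 17.18
position: [0.5848, -0.1801, 0.1011]
ee_rot: [-0.342, 3.117, -0.001]
force: [5.1, 6.1, -2.6]
width: 0.319
gripper_force: 30.0
r 0.11177464187809677 lever 0.97473311549548 z 0.10114301768786889 F tang -5.253789351293015 rad -6.044422476811461 z -2.605933754682869 grip 0.02927946841041817 17.175
clock: 17.42
position: [0.5776, -0.18, 0.1012]
ee_rot: [-0.342, 3.116, -0.001]
force: [8.3, 4.9, -4.3]
width: 0.324
gripper_force: 30.0
r 0.11179073907745797 lever 1.0385475081165159 z 0.10121019091341164 F tang -8.067365208933749 rad -5.234065396811877 z -4.270265206178555 grip 0.02978218610907248 17.425
```

```bash
python3 -m pendant '[0.0037,0.001,0,0,0,0,0, 0.0037,0.0012,0,0,0,0,0]'; python3 s.py
```

```text
clock: 17.68
position: [0.5725, -0.1795, 0.1018]
ee_rot: [-0.343, 3.111, -0.002]
force: [17.5, 5.4, -8.6]
width: 0.32
gripper_force: 30.0
r 0.11165775989011763 lever 1.0843253416293133 z 0.10184293666612754 F tang -16.878230127945237 rad -7.01667807217379 z -8.648215720560891 grip 0.029338866706197807 17.675
```

```bash
python3 -m pendant '[0,0,0.001,0,0,0,0, 0,0,0,0,0,0,0, 0,0,0,0,0,0,0]'; python3 s.py; python3 -m pendant '[-0.002,-0.0005,0,0,0,0,0, -0.001,0,0,0,0,0,0, 0,0,0,0,0,0,0]'; python3 s.py
```

```text
clock: 18.05
position: [0.5728, -0.1798, 0.1012]
ee_rot: [-0.342, 3.111, -0.003]
force: [13.9, 4.0, -3.4]
width: 0.326
gripper_force: 30.0
r 0.11191763552048074 lever 1.0817655824455932 z 0.10123088182808013 F tang -13.52579959283365 rad -5.213854914923351 z -3.37859038823237 grip 0.02988920384567111 18.05
clock: 18.42
position: [0.5744, -0.18, 0.101]
ee_rot: [-0.342, 3.114, -0.003]
force: [8.7, 4.2, -1.1]
width: 0.323
gripper_force: 30.0
r 0.11197255843048737 lever 1.0671262085684423 z 0.10095935781465537 F tang -8.357796875219439 rad -4.815586989325807 z -1.134641500284304 grip 0.029611860281824005 18.425
```

```bash
python3 -m pendant '[-0.002,0,0,0,0,0,0, -0.001,0,0,0,0,0,0, 0,0,0,0,0,0,0.06, 0,0,0,0,0,0,0.06, 0,0,0,0,0,0,0.06, 0,0,-0.02,0,0,0,0.06, 0,0,-0.04,0,0,0,0.06, 0,0,-0.04,0,0,0,0.06, 0,0,-0.03,0,0,0,0.06]'; python3 -m pendant '[-0.04,-0.02,0,0,0,0,0.06, -0.03,0.02,0,0,0,0,0.06,0,0,0,0,0,0,0.06,0,0,0,0,0,0,0.06]';python3 - <<'E'
from h import *
import cv2
w=get_image("wrist");a=get_image("side")
b=cv2.resize(a[165:290,290:457],(400,300),interpolation=2)
s=cv2.resize(get_image("scene")[170:282,180:330],(400,300),interpolation=2)
cv2.imwrite("pics/i.png",np.hstack([cv2.resize(w,(400,300)),np.zeros((300,0,3),np.uint8),b])[:,:,::-1])
cv2.imwrite("pics/i.png",np.vstack([np.hstack([cv2.resize(w,(400,300)),b]),np.hstack([s,cv2.resize(w[20:240,250:543],(400,300))])])[:,:,::-1])
E
```

```text
clock: 19.55
position: [0.5729, -0.1795, 0.2306]
ee_rot: [-0.341, 3.122, -0.001]
force: [0.5, 0.1, -0.1]
width: 0.654
gripper_force: 0.0
clock: 20.05
position: [0.6407, -0.1644, 0.2284]
ee_rot: [0.342, -3.122, 0.001]
force: [-0.5, -0.3, 0.4]
width: 0.656
gripper_force: 0.0
```

View pics/i.png

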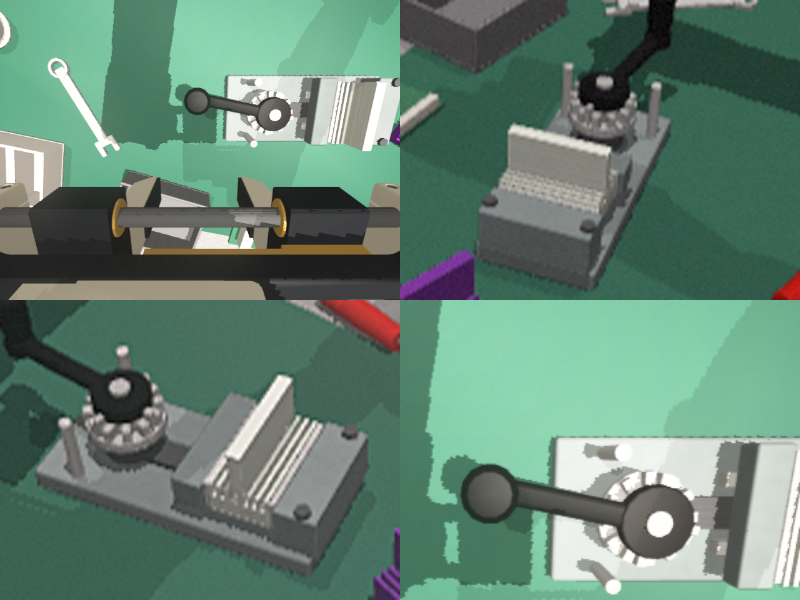

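The heat sink sits fin up between both jaws, clamped without a gap. The hub is at the same height as at the start, so the lever is dropped in, and the gripper is clear.

```bash
python3 -c "
from cell import *
print(sign_off())"
```

```text
the job is handed in; nothing more can be done
None
```

The heat sink is clamped fin up on the parallels, midway along the jaws; it took two lever strokes, the last reaching about 17 N at the knob, and I handed in at about 20 s with the lever dropped in (judged from the images) and the gripper clear.

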